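Rolling pin out of the utensil well

TASK

The rolling pin has been stowed in the metal utensil well with both ends under the fixed covers: tilt it and draw it out end first through the hatch. Then hold it level and still above the middle of the wooden dough board, about a hand's breadth (10 to 15 cm) up, ready for rolling, and finish while still holding it there; do not put it down. Leave everything else on the counter where it stands.

Things in the scene. Friction and masses are not known exactly. Their poses are not given: they have to be found in the camera images.
- well: fixed aluminium utensil well (sizes here in mm): box 422 long (its x) x 148 wide x 82 high, dark floor. Origin under its middle, on the table; +x roughly away from the robot, z up. Inside: x -207 to +207, y -70 to +70, floor at z 4. Equal covers (z 78 to 82) close the top over both ends; the open hatch between them spans x -95 to +95 and 140 across, its ends marked by red strips
- well_near_edge (a point): middle of the hatch edge of the cover on the robot's side: x -95, y 0, z 82 mm in the well's frame. On the well's floor at x -60 and +60 stand white rests for the pin: pairs of blocks 12 x 8, outer faces at y +-19, tops at z 22
- well_far_edge (a point): middle of the hatch edge of the cover away from the robot: x +95, y 0, z 82 mm in the well's frame. The pin cannot come straight up: lift it about 10, move it some 55 under either cover, then raise its other end out of the hatch by tilting it about 20 degrees, its middle then 66 above the table, and draw it out along its own slope
- pin_center (a point): middle of the wooden rolling pin, on its axis (x along it). Sizes in mm: 280 long: pale barrel 170 long, 36 diameter; at each end a dark handle 55 long, up to 20 diameter. 0.14 to 0.28 kg, balanced here. At first it lies on the rests along the well's x, axis 36 above the table, its middle within 15 of the well's origin, both ends under the covers; it can roll about its own axis
- pin_end_a (a point): tip of the pin's handle at its +x end, on the axis, 140 from the middle
- pin_end_b (a point): tip of the pin's handle at its -x end, on the axis, 140 from the middle
- board_top (a point): centre of the top face of the brown wooden dough board (fixed, 300 along its x, 220 along its y, 18 thick, flat on the table, z up); the well and the board may be on either side of the robot's midline
- shaker_mid (a point): bystander, to be left alone: yellow plastic seasoning shaker, standing between the well and the board, 42 dia x 78 mm, loose; this point is in its middle, half-way up
- jar_mid (a point): bystander, to be left alone: amber glass jar with red cap, 60 dia x 85 mm, loose; this point is in its middle, half-way up
- cup_mid (a point): bystander, to be left alone: dark steel cup, 72 dia x 70 mm, loose; this point is in its middle, half-way up
- tin_mid (a point): bystander, to be left alone: small open square metal tin, 110 x 110 x 65 mm, loose; this point is in its middle, half-way up
- can_mid (a point): bystander, to be left alone: steel can with paper label, 74 dia x 100 mm, loose; this point is in its middle, half-way up
- plates_mid (a point): bystander, to be left alone: stack of three terracotta-red plates, 150 dia x 36 mm, loose; this point is in its middle, half-way up

How it is judged:
On the way:
1. one end of the pin is up out of the hatch while its other end is still inside the well (((z of pin_end_a in the frame of well above 0.1 m and z of pin_end_b in the frame of well below 0.07 m and x of pin_end_b in the frame of well between -0.207 and 0.207 m and y of pin_end_b in the frame of well between -0.07 and 0.07 m) or (z of pin_end_b in the frame of well above 0.1 m and z of pin_end_a in the frame of well below 0.07 m and x of pin_end_a in the frame of well between -0.207 and 0.207 m and y of pin_end_a in the frame of well between -0.07 and 0.07 m))), for 0.05 s.
At the end, for the whole second after the job is handed in: the pin is still held in the fingers and at rest, its middle within 50 mm (horizontally) of the board's centre and 60 to 250 mm above the board's top, level within 12 degrees, touching neither well nor board; every bystander within 30 mm of where it started (horizontal distance between pin_center and board_top below 0.05 m and z of pin_center in the frame of board_top between 0.06 and 0.25 m and angle between pin_center's own x axis and vertical between 1.361 and 1.78 rad and contact force between pin and the fingers above 1 N and contact force between pin and well below 0.1 N and contact force between pin and board below 0.1 N and linear speed of pin below 0.03 m/s and angular speed of pin below 0.2 rad/s and distance of each of shaker_mid, jar_mid, cup_mid, tin_mid, can_mid, plates_mid from where it was at the start of the episode below 0.03 m); the arm keeps its last pose, push and grip.
It fails at once if a bystander is knocked over or moved more than 30 mm (distance of any of shaker_mid, jar_mid, cup_mid, tin_mid, can_mid, plates_mid from where it was at the start of the episode above 0.03 m or angle between any of shaker_mid, jar_mid, cup_mid, tin_mid, can_mid, plates_mid's own z axis and vertical above 0.5 rad).
It also fails if it takes over 42 s, if anything falls off the work surface, if the arm or the gripper's body presses on something with over 40 N, if the wrist force passes 120 N, or if a joint passes its speed limit or range.

ROBOT

A 7-joint arm with a two-finger parallel gripper is mounted at the origin on the work surface. World frame = base frame: x ahead of the robot, y to its left, z up, the work surface at z = 0. Lengths are in m, angles in rad, forces in N, time in s.
With the tool pointing down it reaches from about 0.4 to 0.85 m from the base axis. Payload 4.5 kg.
Tool frame: the origin (TCP) lies midway between the tips of the shut fingers; the grasp point (between the pads) lies 19 mm behind it; x points along the fingers, y is the direction in which the jaws open and shut, and the axes are right-handed (so a half turn about x gives the same grasp; the last joint's range is limited). The gripper opens to 88 mm and grips with 3 to 60 N. Pads are 18 mm wide; open, the fingers measure 123 mm over their backs; the gripper's body (75 mm by 187 mm) begins 45 mm behind the grasp point.
Start: joints at [-1.074, 0.689, -0.195, 1.565, 0.157, 0.902, -0.215], TCP at [0.279, 0.559, 0.21] pointing down, gripper open.
Joint ranges: [-3.01, 3.01], [-0.46, 2.08], [-1.47, 1.51], [0.13, 2.56], [-1, 4.14], [0.04, 2.09], [-2.66, 2.66]. Speed limits (rad/s): [2.57, 2.57, 3.14, 3.14, 3.14, 3.14, 3.14].

INTERFACE

Orientations are given as a unit quaternion [x, y, z, w].
In Python, from plant import r gives the robot as it stands.
- The arm moves only by the tool arm_command, never from a script. Its argument "plan" is a list of rows, each a list of 5 numbers: the finger opening in m, from 0 to 0.0881, then the shift along the tool's x, y, z in m, then the turn about the tool's x in rad. In form: [[grip, dx, dy, dz, roll], ...]. A call has 1 to 12 rows; each row shifts and turns the commanded pose from where the row before left it, along the tool's axes as they then stand; what a row does not reach is not made up. A row lasts 1/8 s, in which the tool goes at most 62.5 mm and 10.7 degrees, less where a joint would pass 70% of its speed; a pose out of reach is approached as far as the arm can. A call is refused whole if a number of a shift passes 0.0625 or a number of a turn 0.188, either way. A call with a gripper value outside its range is refused whole. The fingers move at their own pace and stop on an object; "force" is the grip in N (left out, the last holds). Time passes only in rows, so rows that do not move let the fingers close. It gives the time, the measured TCP pose, the force and the opening at its end, in the units of the state.
- r.get_state(): the state, without advancing time (a new reading comes with each control period).
- r.snapshot(name): name is "scene" or "side" or "wrist"; returns (picture, depth): 480x640x3 uint8, red, green, blue; 480x640 float32, m along the optical axis (not along the pixel's ray), 0 where there is no reading.
- r.calibration(name): a dict with "fx", "fy", "cx", "cy" (pixels), "eye" and "orientation" of the camera in the world; the wrist camera has in their place "mount" (4x4, takes a point from camera to tool coordinates, whose origin is the TCP and whose axes are the tool frame's). Camera axes: x right, y down, z forward; pixel columns grow to the right and rows downward; lengths in m; the calibration is good to about 2 mm. The wrist camera is an equidistant fisheye: a pixel r from the principal point sees the ray r / f radians off the axis. A picture is of the moment at which its call begins: read the wrist's pose just before it. calibration takes no time and is no camera call.
- r.finish_job(): hands the job in, once; it reports no verdict.
The state is a dict: "clock": time; "q": joint angles; "qd": joint speeds; "joint_torque": joint torques, N m; "tool_pos": TCP position; "eef_rot": TCP orientation; "contact_force": force on the tool from outside, world axes, zero at the start; "moment": the same for the moment, N m; "opening": opening from 0.0 (shut) to 1.0 (fully open).
Only numpy, scipy, OpenCV 4.12 (cv2) and the standard library are available. Lean on these libraries where they do the work, as an engineer would, in place of code of your own. Each camera call takes 0.05 s, during which the arm holds its last target.

## Working session

There is one attempt and no reset: what is moved stays moved. The work goes in short steps, Python scripts to look and compute and a tool call to move; the robot and the scene stay as the last step left them, time stands still between calls to the robot, and variables do not carry over. Pictures are saved under pics/ and viewed, and the job is handed in when it is done.

Besides the shell and the picture viewer there is one more tool, called after ">>>" as name([rows], argument=value, ...), one row to a line, values as JSON. arm_command: Moves the arm, as the interface text tells. Its arguments: {"type":"object","properties":{"plan":{"type":"array","items":{"type":"array","items":{"type":"number"}}},"force":{"type":"number"}},"required":["plan"]}

```bash
ls; mkdir -p pics
python3 - <<'E'
from plant import r
import cv2,numpy as np
print(r.get_state())
for n in ["scene","side","wrist"]:
    print(n,r.calibration(n))
    p,d=r.snapshot(n)
    cv2.imwrite(f"pics/{n}0.png",p[:,:,::-1]); np.save(f"pics/{n}0.npy",d)
E
```

```text
pics
{'clock': 0.0, 'q': array([-1.07421724,  0.68994185, -0.19447608,  1.56633879,  0.1572827 ,
        0.90251116, -0.21510473]), 'qd': array([-1.21770993e-03, -4.05858721e-04,  1.28441047e-03,  6.66614727e-05,
        3.12693827e-04,  4.87545126e-04,  2.65497784e-04]), 'joint_torque': array([-7.39701372e-04, -5.27556109e+01, -1.26685180e+00, -1.53430867e+01,
       -5.25419635e-02,  6.58480873e-03,  1.77500128e-04]), 'tool_pos': array([0.27878188, 0.55861589, 0.20923681]), 'eef_rot': array([ 0.16151394,  0.68835974, -0.16278101,  0.68816891]), 'contact_force': array([ 0.59641612,  0.04090671, -0.45902968]), 'moment': array([0.00893153, 0.03665211, 0.02266463]), 'opening': 0.9997040048158743}
scene {'fx': 554.076213575571, 'fy': 554.076213575571, 'cx': 317.7992975018182, 'cy': 239.49804653541491, 'eye': array([ 1.12870333, -0.97068171,  1.32125415]), 'orientation': array([ 0.89868226,  0.24682887, -0.09171337, -0.35076253])}
side {'fx': 554.8430807827832, 'fy': 554.8430807827832, 'cx': 321.72328540216677, 'cy': 247.61044751131644, 'eye': array([ 0.36486233, -1.08809338,  0.87410608]), 'orientation': array([ 0.88473965, -0.07559892,  0.05083778, -0.45709526])}
wrist {'fx': 371.64829954431775, 'fy': 371.64829954431775, 'cx': 320.31418412854606, 'cy': 239.6766089397544, 'mount': array([[-1.29004818e-04, -2.77331905e-01,  9.60774166e-01,
        -1.75244578e-01],
       [ 9.99999922e-01, -3.95670500e-04,  2.00596093e-05,
        -1.46110918e-04],
       [ 3.74586825e-04,  9.60774093e-01,  2.77331934e-01,
        -7.16485462e-02],
       [ 0.00000000e+00,  0.00000000e+00,  0.00000000e+00,
         1.00000000e+00]])}
```

View pics/scene0.png

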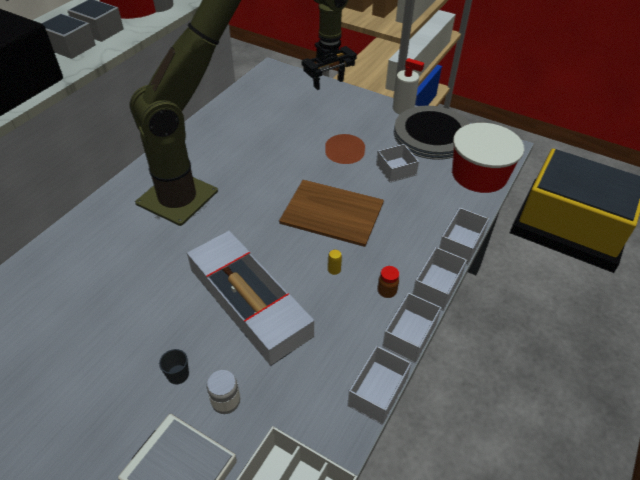

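View pics/side0.png

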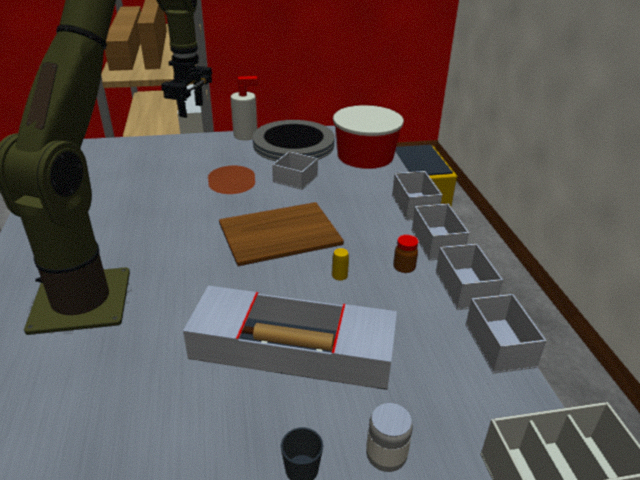

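View pics/wrist0.png

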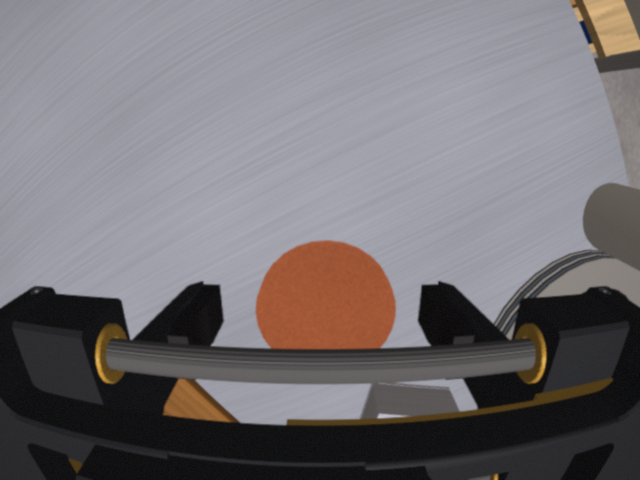

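```bash
cat > h.py <<'E'
import numpy as np,cv2
from scipy.spatial.transform import Rotation as R
from plant import r
def ray(n,uv):
    c=r.calibration(n); uv=np.atleast_2d(uv).astype(float)
    d=np.c_[(uv[:,0]-c['cx'])/c['fx'],(uv[:,1]-c['cy'])/c['fy'],np.ones(len(uv))]
    return c['eye'],R.from_quat(c['orientation']).apply(d)
def plane(n,uv,z):
    e,d=ray(n,uv); return e+d*((z-e[2])/d[:,2])[:,None]
def dep(n,D,uv):
    e,d=ray(n,uv); uv=np.atleast_2d(uv).astype(int)
    return e+d*D[uv[:,1],uv[:,0]][:,None]
E
python3 - <<'E'
from h import *
for n in ["scene","side"]:
    im=cv2.imread(f"pics/{n}0.png");D=np.load(f"pics/{n}0.npy")
    hsv=cv2.cvtColor(im,cv2.COLOR_BGR2HSV)
    H,S,V=cv2.split(hsv)
    v,u=np.mgrid[:480,:640]
    P=dep(n,D,np.c_[u.ravel(),v.ravel()]).reshape(480,640,3)
    ok=(D>0)&(P[...,0]>0.15)&(P[...,0]<0.95)&(abs(P[...,1])<0.7)
    def rep(nm,m,z):
        k,l,s,c=cv2.connectedComponentsWithStats((m&ok).astype(np.uint8))
        for i in range(1,k):
            if s[i,4]>25:
                mm=l==i; q=np.c_[u[mm],v[mm]]
                W=plane(n,q,z)[:,:2]
                rc=cv2.minAreaRect((W*1000).astype(np.float32))
                print(n,nm,s[i],"depthmean",P[mm].mean(0).round(3),"rect",np.round(rc[0],0),np.round(rc[1],0),round(rc[2],1))
    red=((H<6)|(H>174))&(S>150)&(V>90)
    rep("red",red,0.082)
    rep("wood",(H>8)&(H<22)&(S>90)&(V>50)&(P[...,2]<0.05)&(P[...,1]>-0.12),0.018)
    rep("pin",(H>8)&(H<22)&(S>60)&(V>110)&(P[...,1]<-0.05),0.048)
    rep("yellow",(H>22)&(H<32)&(S>150)&(V>70),0.06)
    # covers: z ~0.08 points
    m=ok&(abs(P[...,2]-0.082)<0.008)&(S<60)&(P[...,1]<0.05)
    rep("cover",m,0.082)
E
```

```text
scene red [207 253  42  23  56] depthmean [ 0.384 -0.205  0.081] rect [ 385. -204.] [139.   5.] 69.3
scene red [381 266  18  14 202] depthmean [0.804 0.006 0.084] rect [803.   8.] [50. 48.] 30.9
scene red [244 294  44  27  72] depthmean [ 0.562 -0.27   0.075] rect [ 565. -274.] [142.   5.] 69.2
scene wood [326 134  39  29 779] depthmean [0.39  0.5   0.031] rect [380. 521.] [143. 169.] 31.1
scene wood [ 280  180  103   66 4128] depthmean [0.507 0.201 0.017] rect [505. 201.] [299. 228.] 10.5
scene pin [229 273  37  39 421] depthmean [ 0.475 -0.24   0.051] rect [ 470. -237.] [ 29. 157.] 68.1
scene yellow [329 250  12  24 239] depthmean [ 0.636 -0.013  0.053] rect [638. -20.] [33. 90.] 29.0
scene cover [ 187  231   62   45 1396] depthmean [ 0.329 -0.185  0.081] rect [ 329. -184.] [151. 109.] 69.1
scene cover [248 254  39  40  82] depthmean [ 0.502 -0.172  0.078] rect [ 501. -174.] [  6. 185.] 68.8
scene cover [207 277  37  44  93] depthmean [ 0.452 -0.307  0.078] rect [ 449. -308.] [  6. 185.] 69.1
scene cover [415 276  25  16  61] depthmean [0.91  0.025 0.078] rect [912.  21.] [20. 73.]
[... 1524 characters left out ...]
 54  43 297] depthmean [ 0.899 -0.107  0.079] rect [ 910. -107.] [159.  81.] 89.7
side cover [ 183  286  214   79 5840] depthmean [ 0.479 -0.252  0.082] rect [ 473. -243.] [161. 422.] 69.2
side cover [258 294  84  14 244] depthmean [ 0.501 -0.172  0.078] rect [ 498. -178.] [ 12. 186.] 69.2
side cover [471 295  65  54 400] depthmean [ 0.898 -0.31   0.079] rect [ 909. -306.] [ 81. 157.] 0.2
side cover [ 497  411  115   69 1424] depthmean [ 0.877 -0.597  0.083] rect [ 869. -612.] [128. 168.] 89.7
side cover [369 419  43  29 288] depthmean [ 0.593 -0.549  0.083] rect [ 593. -542.] [44. 74.] 61.0
side cover [488 424  30  56 274] depthmean [ 0.771 -0.605  0.082] rect [ 771. -601.] [104.  11.] 89.8
```

```bash
cat >> h.py <<'E'
WC=np.array([.4752,-.238,0]);A=np.deg2rad(-21.0)
WX=np.array([np.cos(A),np.sin(A),0]);WY=np.array([-np.sin(A),np.cos(A),0])
def towell(P): P=np.atleast_2d(P)-WC; return np.c_[P@WX,P@WY,P[:,2]]
def st():
    s=r.get_state(); M=R.from_quat(s['eef_rot']).as_matrix()
    return s,s['tool_pos'],M
def need(target,ydir):
    s,p,M=st()
    d=M.T@(np.array(target)-p)
    y=M.T@np.array(ydir); a=np.arctan2(y[2],y[1])
    a=(a+np.pi/2)%np.pi-np.pi/2
    print("t",s['clock'],"pos",p.round(4),"xdir",M[:,0].round(3),"y",M[:,1].round(3),"z",M[:,2].round(3));print("shift tool",d.round(4),"roll",round(a,3),"q7",s['q'][6].round(2),"F",s['contact_force'].round(1),"op",round(s['opening']*88.1,1))
E
python3 - <<'E'
from h import *
print(towell(plane("side",[[254,330],[333,340],[244,326]],.04)).round(3))
print(towell(plane("scene",[[229,275],[266,310],[222,268]],.045)).round(3))
need([.475,-.238,.2],WY)
E
python3 -c "
import cv2
a=cv2.imread('pics/side0.png')[280:390,180:400];cv2.imwrite('pics/c1.png',cv2.resize(a,None,fx=3.6,fy=3.6,interpolation=2))"
```

```text
[[-0.084 -0.002  0.04 ]
 [ 0.087  0.004  0.04 ]
 [-0.109  0.006  0.04 ]]
[[-0.087 -0.008  0.045]
 [ 0.083  0.006  0.045]
 [-0.122 -0.01   0.045]]
t 0.15 pos [0.2788 0.5588 0.2094] xdir [-0.    -0.001 -1.   ] y [ 0.446  0.895 -0.001] z [ 0.895 -0.446  0.   ]
shift tool [ 0.0103 -0.6255  0.5312] roll -0.096 q7 -0.22 F [-1.1  0.1  0.4] op 88.0
```

View pics/c1.png

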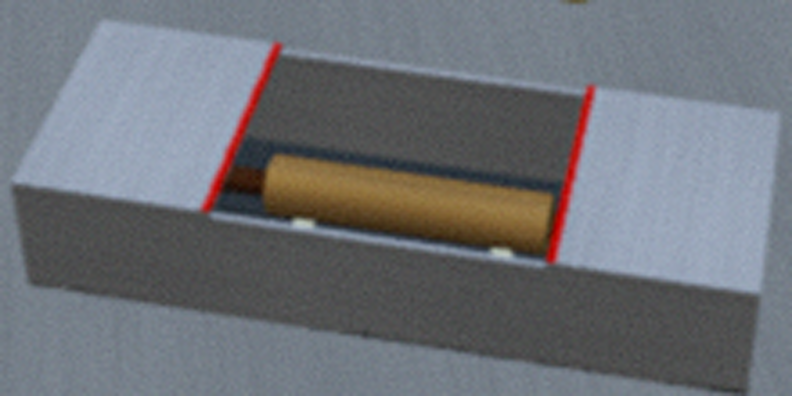

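>>> arm_command([
  [0.088,0,-0.02,0.015,0],
  [0.088,0,-0.035,0.03,0],
  [0.088,0,-0.04,0.034,0],
  [0.088,0,-0.04,0.034,0],
  [0.088,0,-0.04,0.034,0],
  [0.088,0,-0.04,0.034,0],
  [0.088,0,-0.04,0.034,0],
  [0.088,0,-0.04,0.034,0],
  [0.088,0,-0.04,0.034,0],
  [0.088,0,-0.04,0.034,0],
])

```text
clock: 1.4
tool_pos: [0.3956, 0.0806, 0.2101]
eef_rot: [0.162, 0.688, -0.162, 0.688]
contact_force: [1.0, -0.2, -0.0]
opening: 1.002
```

```bash
python3 -c "
from h import *
need(WC-0.012*WX+[0,0,.18],WY)"
```

```text
t 1.4 pos [0.3956 0.0806 0.2101] xdir [ 0.  0. -1.] y [0.446 0.895 0.   ] z [ 0.895 -0.446  0.   ]
shift tool [ 0.03   -0.2508  0.2015] roll -0.096 q7 0.56 F [ 1.  -0.2 -0. ] op 88.2
```

>>> arm_command([
  [0.064,0,-0.04,0.032,-0.02],
  [0.064,0,-0.04,0.032,-0.02],
  [0.064,0,-0.04,0.032,-0.02],
  [0.064,0,-0.04,0.032,-0.02],
  [0.064,0,-0.04,0.032,-0.016],
  [0.064,0.01,-0.02,0.018,0],
  [0.064,0,-0.008,0.006,0],
  [0.064,0,0,0,0],
])

```text
clock: 2.4
tool_pos: [0.4713, -0.2, 0.2]
eef_rot: [0.129, 0.695, -0.129, 0.695]
contact_force: [0.4, -0.4, 0.7]
opening: 0.724
```

```bash
python3 -c "
from h import *
need(WC-0.012*WX+[0,0,.025],WY)
p,d=r.snapshot('wrist');cv2.imwrite('pics/w1.png',p[:,:,::-1])
"
```

```text
t 2.4 pos [ 0.4713 -0.2     0.2   ] xdir [-0.     0.001 -1.   ] y [0.359 0.933 0.   ] z [ 0.933 -0.359 -0.001]
shift tool [ 0.175  -0.0341  0.0054] roll -0.0 q7 1.25 F [ 0.4 -0.4  0.7] op 63.8
```

View pics/w1.png

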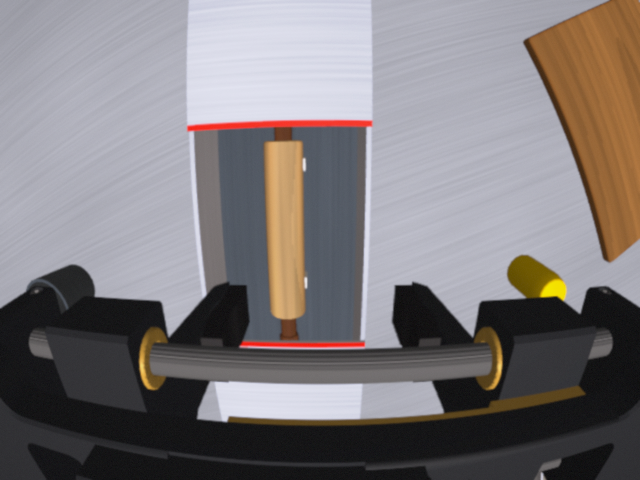

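```bash
cat >> h.py <<'E'
def wray(uv,s=None):
    c=r.calibration('wrist'); s,p,M=st()
    uv=np.atleast_2d(uv).astype(float); x=(uv-[c['cx'],c['cy']])/c['fx']
    t=np.linalg.norm(x,axis=1); d=np.c_[x/t[:,None]*np.sin(t)[:,None],np.cos(t)]
    T=c['mount']; return p+M@T[:3,3],(M@T[:3,:3]@d.T).T
def wplane(uv,z):
    e,d=wray(uv); return e+d*((z-e[2])/d[:,2])[:,None]
E
python3 -c "
from h import *
print(towell(wplane([[189,128],[371,124],[243,345],[364,344]],.082)).round(4))
print(towell(wplane([[265,142],[303,142],[272,318],[304,318],[266,230],[304,230]],.040)).round(4))
"
```

```text
[[-0.0987 -0.0716  0.082 ]
 [-0.0988  0.0744  0.082 ]
 [ 0.0981 -0.0375  0.082 ]
 [ 0.0958  0.0754  0.082 ]]
[[-0.0838 -0.0149  0.04  ]
 [-0.0833  0.0194  0.04  ]
 [ 0.0908 -0.0144  0.04  ]
 [ 0.0904  0.0184  0.04  ]
 [-0.0019 -0.0161  0.04  ]
 [-0.0019  0.0197  0.04  ]]
```

>>> arm_command([
  [0.064,0,-0.016,0.004,0],
  [0.064,0.02,-0.0165,0.003,0],
  [0.064,0.04,0,0,0],
  [0.064,0.04,0,0,0],
  [0.064,0.04,0,0,0],
  [0.064,0.025,0,0,0],
  [0.064,0.01,0,0,0],
  [0.064,0,0,0,0],
], force=12)

```text
clock: 3.45
tool_pos: [0.4663, -0.2334, 0.025]
eef_rot: [0.129, 0.695, -0.129, 0.695]
contact_force: [0.2, -1.0, 1.4]
opening: 0.727
```

```bash
python3 -c "
from h import *
need(WC-0.010*WX+.0015*WY+[0,0,.024],WY)
p,d=r.snapshot('side');cv2.imwrite('pics/s1.png',cv2.resize(p[240:400,160:420,::-1],None,fx=3,fy=3))
"
```

```text
t 3.45 pos [ 0.4663 -0.2334  0.025 ] xdir [-0. -0. -1.] y [ 0.358  0.934 -0.   ] z [ 0.934 -0.358 -0.   ]
shift tool [ 0.001   0.0004 -0.    ] roll 0.0 q7 1.18 F [ 0.2 -1.   1.4] op 64.0
```

View pics/s1.png

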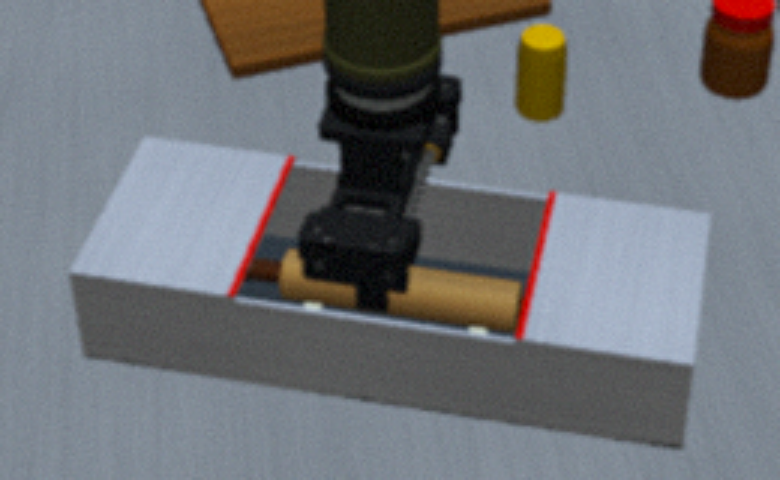

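>>> arm_command([
  [0.0,0,0,0,0],
  [0.0,0,0,0,0],
  [0.0,0,0,0,0],
  [0.0,0,0,0,0],
  [0.0,0,0,0,0],
], force=12)

```text
clock: 4.12
tool_pos: [0.4664, -0.2333, 0.025]
eef_rot: [0.129, 0.695, -0.129, 0.695]
contact_force: [0.3, 0.1, 0.5]
opening: 0.181
```

>>> arm_command([
  [0.0,-0.004,0,0,0],
  [0.0,-0.005,0,0,0],
  [0.0,-0.004,0,0,0],
  [0.0,0,0,0,0],
  [0.0,0,0,0,0],
])

```text
clock: 4.75
tool_pos: [0.4663, -0.2333, 0.038]
eef_rot: [0.129, 0.695, -0.129, 0.695]
contact_force: [0.1, 0.6, 0.4]
opening: 0.006
```

```bash
python3 -c "
from h import *
need(WC+0.043*WX+.0015*WY+[0,0,.038],WY)
p,d=r.snapshot('side');cv2.imwrite('pics/s2.png',cv2.resize(p[240:400,160:420,::-1],None,fx=3,fy=3))
"
```

```text
t 4.75 pos [ 0.4663 -0.2333  0.038 ] xdir [ 0.  0. -1.] y [0.359 0.933 0.   ] z [ 0.933 -0.359  0.   ]
shift tool [0.     0.0003 0.053 ] roll -0.0 q7 1.19 F [0.1 0.6 0.4] op 0.5
```

View pics/s2.png

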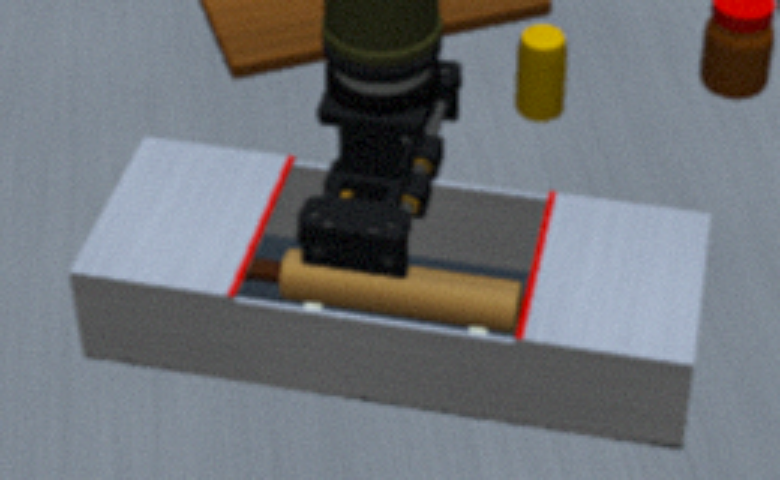

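>>> arm_command([
  [0.0,-0.03,0,0,0],
  [0.038,-0.03,0,0,0],
  [0.038,-0.03,0,0,0],
  [0.038,-0.01,0,0,0],
  [0.038,0,0,0,0],
])

```text
clock: 5.42
tool_pos: [0.4664, -0.2334, 0.1379]
eef_rot: [0.129, 0.695, -0.129, 0.695]
contact_force: [0.3, -0.6, 0.1]
opening: 0.423
```

```bash
python3 -c "
from h import *
need(WC-0.010*WX+.0015*WY+[0,0,.02],WY)
s,p,M=st()
c=r.calibration('side')
# project tcp
def proj(P):
    q=R.from_quat(c['orientation']).inv().apply(P-c['eye']); return (c['fx']*q[0]/q[2]+c['cx'],c['fy']*q[1]/q[2]+c['cy'])
print('tcp',proj(p),'grasp',proj(p-M[:,0]*.019),'front tip', proj(p-M[:,1]*.019), 'back',proj(p-M[:,1]*.019-M[:,0]*.02))
p,d=r.snapshot('side');cv2.imwrite('pics/s3.png',cv2.resize(p[180:360,160:420,::-1],None,fx=3,fy=3));np.save('pics/s3.npy',d)
"
```

```text
t 5.425 pos [ 0.4664 -0.2334  0.1379] xdir [ 0. -0. -1.] y [0.359 0.933 0.   ] z [ 0.933 -0.359  0.   ]
shift tool [ 0.1179  0.0004 -0.0002] roll -0.001 q7 1.25 F [ 0.3 -0.6  0.1] op 37.2
tcp (np.float64(287.4341037363955), np.float64(299.108955140566)) grasp (np.float64(287.2894908813838), np.float64(291.89230811477967)) front tip (np.float64(285.20870551000615), np.float64(305.173653265992)) back (np.float64(285.0309135891786), np.float64(297.53115310394224))
```

View pics/s3.png

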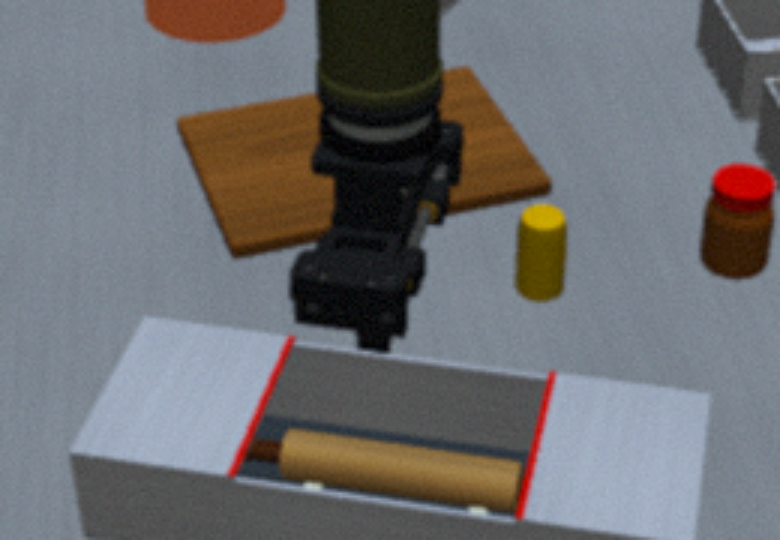

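```bash
python3 -c "
from h import *
D=np.load('pics/s3.npy')
s,p,M=st()
uv=[]
for cx,cy in [(374,330),(374,338),(374,345),(365,345),(385,345),(374,349),(300,310),(340,312),(395,325),(340,285),(400,285),(330,260),(400,262),(370,240),(410,215),(370,200),(330,160),(450,150)]:
    uv.append((160+cx/3,180+cy/3))
P=dep('side',D,uv)
for a,b in zip(uv,P): print(np.round(a,1),((b-p)@M).round(3), b[2].round(3))
"
python3 -c "
import cv2
a=cv2.imread('pics/s3.png');print(a.shape)
a=cv2.convertScaleAbs(cv2.resize(a[200:360,270:450],None,fx=4,fy=3.5),alpha=2.5,beta=20);cv2.imwrite('pics/s3b.png',a)"
```

```text
[284.7 290. ] [-0.096 -0.085  0.017] 0.234
[284.7 292.7] [-0.046 -0.034  0.004] 0.183
[284.7 295. ] [-0.038 -0.032  0.003] 0.176
[281.7 295. ] [-0.038 -0.033 -0.003] 0.175
[288.3 295. ] [-0.041 -0.033  0.011] 0.178
[284.7 296.3] [-0.039 -0.036  0.004] 0.176
[260.  283.3] [-0.106 -0.087 -0.028] 0.243
[273.3 284. ] [-0.106 -0.084 -0.004] 0.243
[291.7 288.3] [-0.104 -0.087  0.031] 0.241
[273.3 275. ] [-0.134 -0.094 -0.   ] 0.272
[293.3 275. ] [-0.136 -0.088  0.034] 0.273
[270.  266.7] [-0.137 -0.075 -0.011] 0.274
[293.3 267.3] [-0.137 -0.068  0.03 ] 0.274
[283.3 260. ] [-0.134 -0.047  0.006] 0.271
[296.7 251.7] [-0.136 -0.018  0.024] 0.273
[283.3 246.7] [-0.161 -0.043  0.006] 0.299
[270.  233.3] [-0.185 -0.041 -0.019] 0.323
[310. 230.] [-0.131  0.066  0.032] 0.268
(540, 780, 3)
```

View pics/s3b.png

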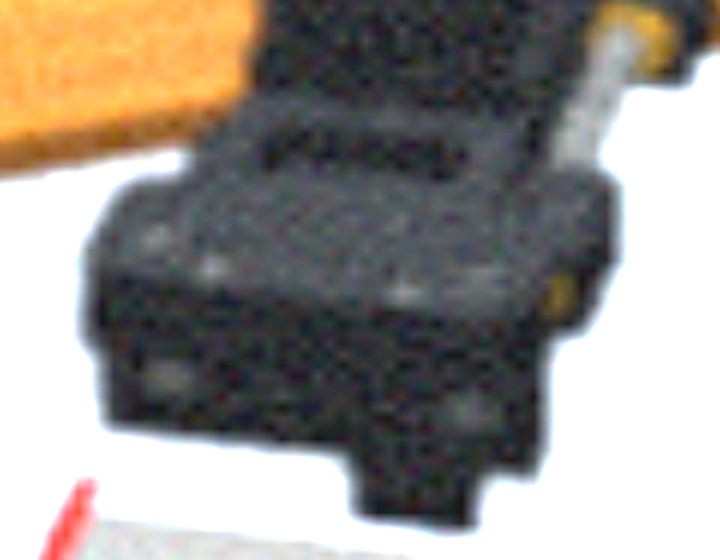

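```bash
python3 -c "
from h import *
s,p,M=st();print(p)
im,d=r.snapshot('scene');np.save('pics/sc3.npy',d)
c=r.calibration('scene')
def proj(P):
    q=R.from_quat(c['orientation']).inv().apply(P-c['eye']); return np.round((c['fx']*q[0]/q[2]+c['cx'],c['fy']*q[1]/q[2]+c['cy']),1)
print('tcp',proj(p),'+40',proj(p-M[:,0]*.04),'front tip',proj(p-M[:,1]*.02),proj(p-M[:,1]*.02-M[:,0]*.04))
cv2.imwrite('pics/sc3.png',cv2.resize(cv2.convertScaleAbs(im[170:350,160:400,::-1],alpha=1.8,beta=15),None,fx=3.3,fy=3.3))
im,d=r.snapshot('wrist');np.save('pics/w3.npy',d)
cv2.imwrite('pics/w3.png',cv2.convertScaleAbs(im[:,:,::-1],alpha=1.5,beta=10))
cal=r.calibration('wrist')
for uv in [(280,40),(150,100),(450,200),(230,230),(200,320),(440,320),(215,300),(425,300)]:
    e,dd=wray([uv]); T=cal['mount']; ax=M@T[:3,2]; k=d[uv[1],uv[0]]/(dd[0]@ax); P=e+dd[0]*k
    print(uv,d[uv[1],uv[0]],P.round(3),((P-p)@M).round(3),towell(P).round(3))
"
```

```text
[ 0.46590463 -0.23322662  0.1373143 ]
tcp [243.1 269.4] +40 [241.7 260. ] front tip [236.9 272.9] [235.5 263.5]
(280, 40) 0.20296466 [ 0.333 -0.209  0.084] [ 0.054 -0.025 -0.133] [[-0.143 -0.023  0.084]]
(150, 100) 0.28966135 [ 0.308 -0.334 -0.   ] [ 0.138 -0.151 -0.111] [[-0.121 -0.15  -0.   ]]
(450, 200) 0.31426457 [ 0.489 -0.119  0.   ] [ 0.137  0.115 -0.019] [[-0.029  0.116  0.   ]]
(230, 230) 0.28593338 [ 0.44  -0.299  0.035] [ 0.102 -0.071 -0.   ] [[-0.011 -0.07   0.035]]
(200, 320) 0.0779128 [ 0.425 -0.246  0.242] [-0.105 -0.027 -0.033] [[-0.044 -0.026  0.242]]
(440, 320) 0.07712024 [ 0.444 -0.197  0.243] [-0.106  0.026 -0.034] [[-0.044  0.027  0.243]]
(215, 300) 0.34189227 [ 0.502 -0.355 -0.001] [ 0.138 -0.101  0.078] [[ 0.067 -0.099 -0.001]]
(425, 300) 0.3412379 [ 0.574 -0.168  0.   ] [0.137 0.1   0.078] [[0.067 0.101 0.   ]]
```

View pics/sc3.png

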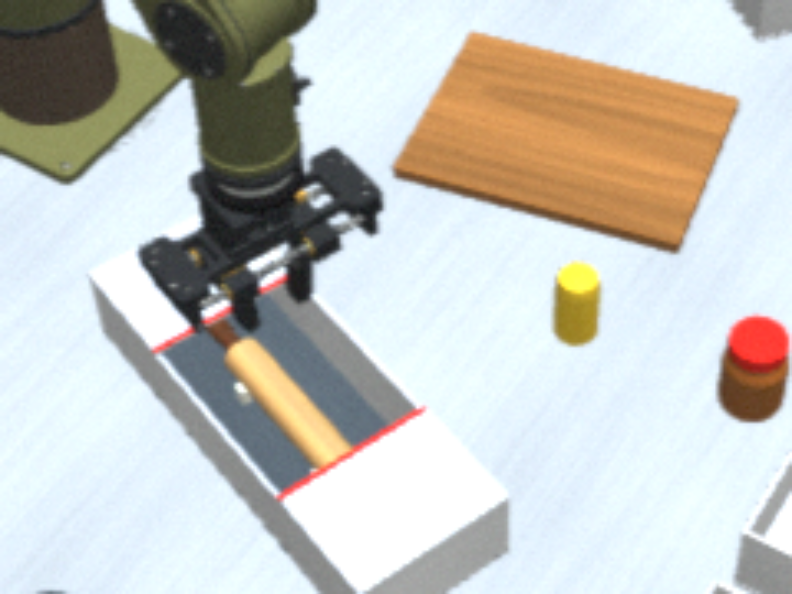

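View pics/w3.png

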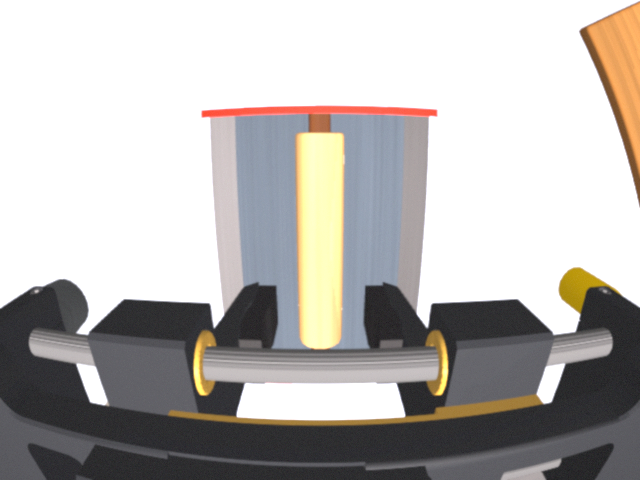

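>>> arm_command([
  [0.064,0,0,0,0],
  [0.064,0.015,0,0,0],
  [0.064,0.03,0,0,0],
  [0.064,0.035,0,0,0],
  [0.064,0.03,0,0,0],
  [0.064,0.02,0,0,0],
  [0.064,0.008,0,0,0],
  [0.064,0,0,0,0],
])

```text
clock: 6.58
tool_pos: [0.4659, -0.233, -0.0007]
eef_rot: [0.129, 0.696, -0.129, 0.695]
contact_force: [-0.2, 0.1, -0.3]
opening: 0.725
```

```bash
python3 -c "
from h import *
need(WC-0.010*WX+.0015*WY+[0,0,-.008],WY)
p,d=r.snapshot('side');cv2.imwrite('pics/s4.png',cv2.resize(p[240:400,160:420,::-1],None,fx=3,fy=3))
s,p,M=st()
P=dep('side',d,[(160+x/3,240+y/3) for x,y in [(330,270),(360,270),(390,275),(340,285),(370,290),(395,290),(370,295),(370,300)]]);print(((P-p)@M).round(3),P[:,2].round(3))
"
```

```text
t 6.575 pos [ 0.4659 -0.233  -0.0007] xdir [-0.001  0.001 -1.   ] y [0.358 0.934 0.   ] z [ 0.934 -0.358 -0.001]
shift tool [0.0073 0.0002 0.0005] roll -0.0 q7 1.16 F [-0.2  0.1 -0.3] op 63.9
[[-0.137 -0.093 -0.012]
 [-0.134 -0.086  0.006]
 [-0.134 -0.086  0.026]
 [-0.122 -0.09  -0.006]
 [-0.126 -0.094  0.014]
 [-0.13  -0.095  0.031]
 [-0.12  -0.093  0.014]
 [-0.108 -0.085  0.012]] [0.137 0.134 0.134 0.122 0.126 0.129 0.12  0.108]
```

View pics/s4.png

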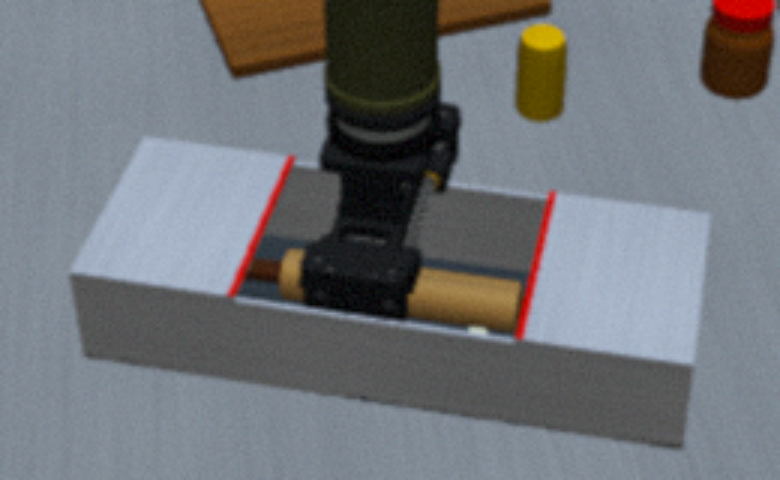

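>>> arm_command([
  [0.064,0.003,0,0,0],
  [0.064,0.003,0,0,0],
  [0.0,0,0,0,0],
  [0.0,0,0,0,0],
  [0.0,0,0,0,0],
  [0.0,0,0,0,0],
  [0.0,0,0,0,0],
], force=12)

```text
clock: 7.5
tool_pos: [0.4662, -0.2338, -0.0059]
eef_rot: [0.129, 0.695, -0.129, 0.695]
contact_force: [-0.5, -1.5, 0.7]
opening: 0.404
```

>>> arm_command([
  [0.0,-0.004,0,0,0],
  [0.0,-0.005,0,0,0],
  [0.0,-0.004,0,0,0],
  [0.0,0,0,0,0],
])

```text
clock: 8.0
tool_pos: [0.4666, -0.2333, 0.0074]
eef_rot: [0.129, 0.695, -0.129, 0.696]
contact_force: [0.4, -0.5, -1.6]
opening: 0.403
```

```bash
python3 -c "
from h import *
need(WC+0.043*WX+.0015*WY+[0,0,.007],WY)
p,d=r.snapshot('side');cv2.imwrite('pics/s5.png',cv2.resize(p[240:400,160:420,::-1],None,fx=3,fy=3))
p,d=r.snapshot('wrist');cv2.imwrite('pics/w5.png',p[:,:,::-1])
"
```

```text
t 8.0 pos [ 0.4666 -0.2333  0.0074] xdir [ 0.001 -0.    -1.   ] y [0.359 0.933 0.   ] z [ 0.933 -0.359  0.001]
shift tool [0.0004 0.0002 0.0527] roll -0.0 q7 1.16 F [ 0.4 -0.5 -1.6] op 35.5
```

View pics/s5.png

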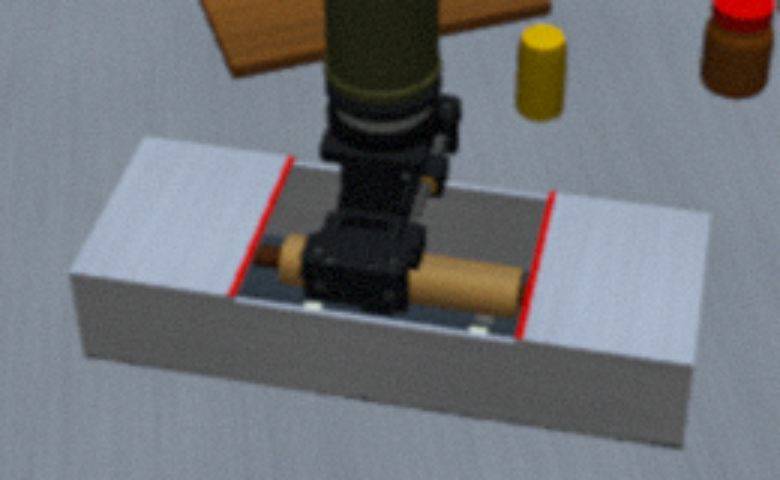

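View pics/w5.png

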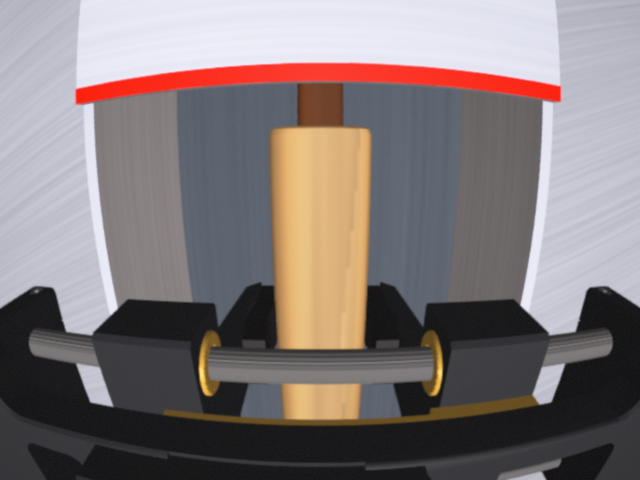

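>>> arm_command([
  [0.0,0,0,0.01,0],
  [0.0,0,0,0.015,0],
  [0.0,0,0,0.015,0],
  [0.0,0,0,0.01,0],
  [0.0,0,0,0.004,0],
  [0.0,0,0,0,0],
])

```text
clock: 8.85
tool_pos: [0.5166, -0.2526, 0.0069]
eef_rot: [0.129, 0.695, -0.129, 0.695]
contact_force: [-0.6, 0.6, -0.9]
opening: 0.405
```

```bash
python3 -c "
from h import *
need(WC+0.045*WX+.0015*WY+[0,0,.007],WY)
p,d=r.snapshot('side');cv2.imwrite('pics/s6.png',cv2.resize(p[240:400,160:420,::-1],None,fx=3,fy=3))
p,d=r.snapshot('wrist');cv2.imwrite('pics/w6.png',p[:,:,::-1])
"
```

```text
t 8.85 pos [ 0.5166 -0.2526  0.0069] xdir [-0.  0. -1.] y [0.359 0.933 0.   ] z [ 0.933 -0.359 -0.   ]
shift tool [-0.0001  0.0003  0.0011] roll -0.0 q7 1.2 F [-0.6  0.6 -0.9] op 35.7
```

View pics/s6.png

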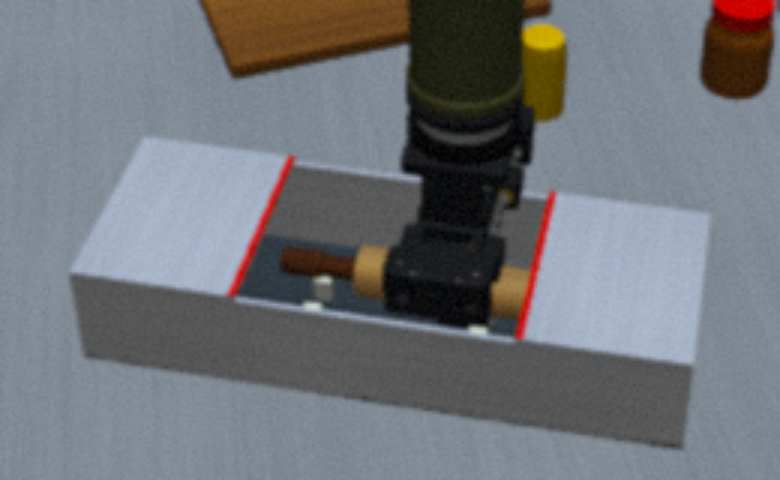

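View pics/w6.png

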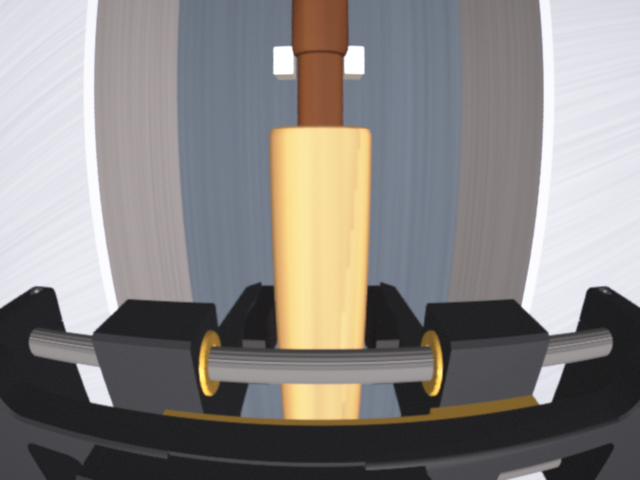

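>>> arm_command([
  [0.0,-0.004,0,0,0],
  [0.0,-0.004,0,0,0],
  [0.0,-0.004,0,0,0],
  [0.0,-0.004,0,0,0],
  [0.0,0,0,0,0],
])

```text
clock: 9.57
tool_pos: [0.5164, -0.2526, 0.0232]
eef_rot: [0.129, 0.695, -0.129, 0.695]
contact_force: [-0.2, 1.0, -2.7]
opening: 0.404
```

>>> arm_command([
  [0.0,-0.003,0,0,0],
  [0.0,-0.003,0,0,0],
  [0.0,0,0,0,0],
])

```text
clock: 9.95
tool_pos: [0.5167, -0.2527, 0.0292]
eef_rot: [0.129, 0.695, -0.129, 0.695]
contact_force: [-1.8, 1.1, -2.7]
opening: 0.403
```

```bash
python3 -c "
from h import *
need(WC+0.045*WX+.0015*WY+[0,0,.007],WY)
p,d=r.snapshot('side');cv2.imwrite('pics/s7.png',cv2.resize(p[240:400,160:420,::-1],None,fx=3,fy=3))
"
```

```text
t 9.95 pos [ 0.5167 -0.2527  0.0292] xdir [ 0. -0. -1.] y [0.359 0.933 0.   ] z [ 0.933 -0.359  0.   ]
shift tool [0.0222 0.0004 0.001 ] roll -0.0 q7 1.21 F [-1.8  1.1 -2.7] op 35.5
```

View pics/s7.png

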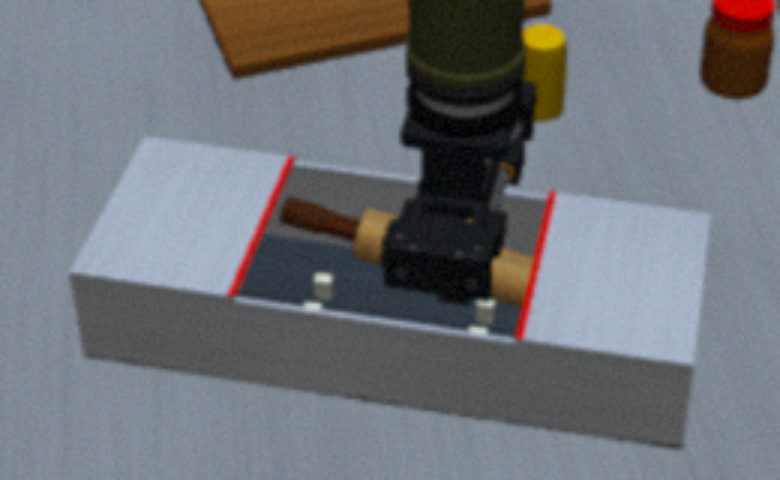

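Tilting nicely with low force (near tip at crop (285,210)). Continue a bit.

>>> arm_command([
  [0.0,-0.003,0,0,0],
  [0.0,-0.003,0,0,0],
  [0.0,-0.003,0,0,0],
  [0.0,-0.001,0,0,0],
  [0.0,0,0,0,0],
])

```text
clock: 10.62
tool_pos: [0.5168, -0.2527, 0.0391]
eef_rot: [0.129, 0.695, -0.129, 0.695]
contact_force: [-1.1, -0.2, -4.1]
opening: 0.403
```

```bash
python3 -c "
from h import *
need(WC+0.045*WX+.0015*WY+[0,0,.007],WY)
p,d=r.snapshot('side');cv2.imwrite('pics/s8.png',cv2.resize(p[240:400,160:420,::-1],None,fx=3,fy=3))
hsv=cv2.cvtColor(p,cv2.COLOR_RGB2HSV);P=dep('side',d,np.c_[[a.ravel() for a in np.mgrid[:480,:640][::-1]]].T)
W=towell(P);m=(hsv[...,0]<25)&(hsv[...,1]>90)
m=m.ravel()&(W[:,0]>-.15)&(W[:,0]<.09)&(abs(W[:,1])<.03)&(W[:,2]>.03)
Q=W[m];print(m.sum());
for lo in np.arange(-.1,.09,.01):
    k=(Q[:,0]>lo)&(Q[:,0]<=lo+.01)
    if k.sum()>3: print(round(lo,3),k.sum(),np.percentile(Q[k,2],[10,95]).round(3))
"
```

```text
t 10.625 pos [ 0.5168 -0.2527  0.0391] xdir [ 0. -0. -1.] y [0.359 0.933 0.   ] z [ 0.933 -0.359  0.   ]
shift tool [0.0321 0.0004 0.0009] roll -0.0 q7 1.22 F [-1.1 -0.2 -4.1] op 35.5
864
-0.1 34 [0.079 0.085]
-0.08 16 [0.13  0.139]
-0.07 46 [0.127 0.139]
-0.06 50 [0.123 0.696]
-0.05 54 [0.119 0.689]
-0.04 49 [0.116 0.67 ]
-0.03 62 [0.108 0.65 ]
-0.02 102 [0.105 0.624]
-0.01 59 [0.111 0.602]
-0.0 26 [0.194 0.579]
0.01 57 [0.286 0.556]
0.02 15 [0.282 0.54 ]
0.03 4 [0.501 0.515]
0.06 33 [0.079 0.334]
0.07 129 [0.069 0.329]
0.08 120 [0.061 0.32 ]
```

View pics/s8.png

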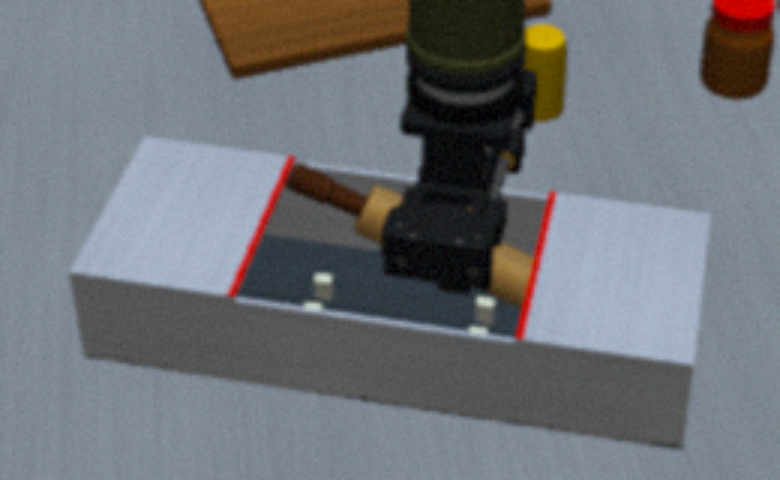

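>>> arm_command([
  [0.0,-0.003,0,-0.008,0],
  [0.0,-0.006,0,-0.015,0],
  [0.0,-0.006,0,-0.015,0],
  [0.0,-0.006,0,-0.015,0],
  [0.0,-0.006,0,-0.015,0],
  [0.0,-0.006,0,-0.015,0],
  [0.0,-0.007,0,-0.015,0],
  [0.0,-0.006,0,-0.008,0],
  [0.0,0,0,0,0],
])

```text
clock: 11.8
tool_pos: [0.4182, -0.2148, 0.0857]
eef_rot: [0.129, 0.695, -0.129, 0.696]
contact_force: [-1.6, -0.6, -1.4]
opening: 0.403
```

```bash
python3 -c "
from h import *
need([.502,.200,.2],[-np.sin(.185),np.cos(.185),0])
p,d=r.snapshot('side');cv2.imwrite('pics/s9.png',cv2.resize(p[200:400,140:400,::-1],None,fx=3,fy=3))
"
```

```text
t 11.8 pos [ 0.4182 -0.2148  0.0857] xdir [ 0.002 -0.    -1.   ] y [0.359 0.934 0.   ] z [ 0.934 -0.359  0.002]
shift tool [-0.1144  0.4173 -0.0703] roll -0.552 q7 1.17 F [-1.6 -0.6 -1.4] op 35.5
```

View pics/s9.png

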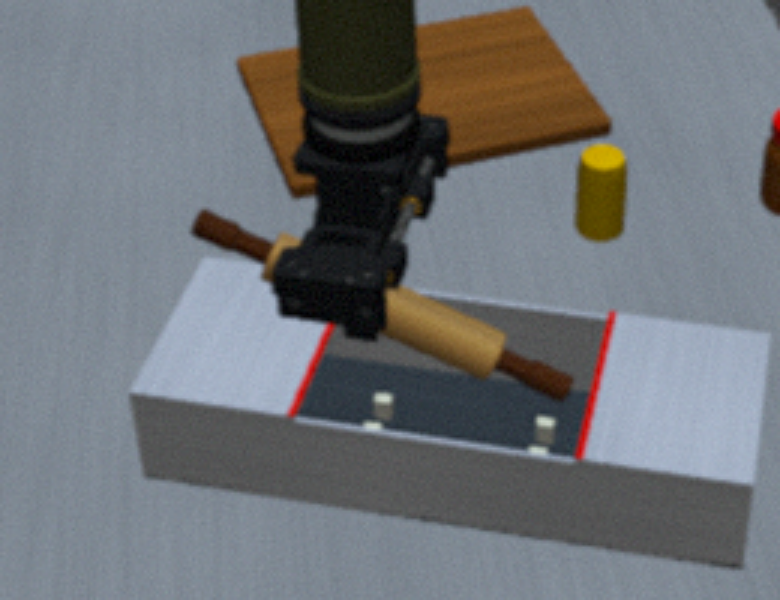

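>>> arm_command([
  [0.0,-0.015,0,0,0],
  [0.0,-0.03,0,0,0],
  [0.0,-0.03,0,0,0],
  [0.0,-0.025,0,0,0],
  [0.0,-0.012,0,0,0],
  [0.0,0,0.015,-0.003,0],
  [0.0,0,0.03,-0.006,0],
  [0.0,0,0.04,-0.008,0],
  [0.0,0,0.04,-0.008,0],
  [0.0,0,0.04,-0.008,0],
  [0.0,0,0.04,-0.008,0],
  [0.0,0,0.04,-0.008,0],
])

```text
clock: 13.35
tool_pos: [0.4591, 0.0341, 0.1958]
eef_rot: [0.128, 0.696, -0.128, 0.695]
contact_force: [0.1, -1.1, -1.7]
opening: 0.401
```

>>> arm_command([
  [0.0,0,0.04,-0.008,0],
  [0.0,0,0.04,-0.008,0],
  [0.0,0,0.04,-0.008,0],
  [0.0,0,0.03,-0.006,0],
  [0.0,0,0.016,-0.002,-0.05],
  [0.0,0,0,0,-0.12],
  [0.0,0,0,0,-0.14],
  [0.0,0,0,0,-0.14],
  [0.0,0,0,0,-0.1],
  [0.0,0,0,0,0],
  [0.0,0,0,0,0],
])

```text
clock: 14.72
tool_pos: [0.4893, 0.1976, 0.1966]
eef_rot: [-0.064, 0.704, 0.064, 0.704]
contact_force: [0.4, -0.4, -2.2]
opening: 0.402
```

```bash
python3 -c "
from h import *
need([.490,.198,-.005],[-np.sin(.185),np.cos(.185),0])
p,d=r.snapshot('side');cv2.imwrite('pics/s10.png',cv2.resize(p[80:320,130:430,::-1],None,fx=2.5,fy=2.5))
"
```

```text
t 14.725 pos [0.4893 0.1976 0.1966] xdir [-0.001 -0.001 -1.   ] y [-0.181  0.984 -0.   ] z [ 0.984  0.181 -0.001]
shift tool [0.2016 0.0003 0.0009] roll -0.003 q7 0.92 F [ 0.4 -0.4 -2.2] op 35.4
```

View pics/s10.png

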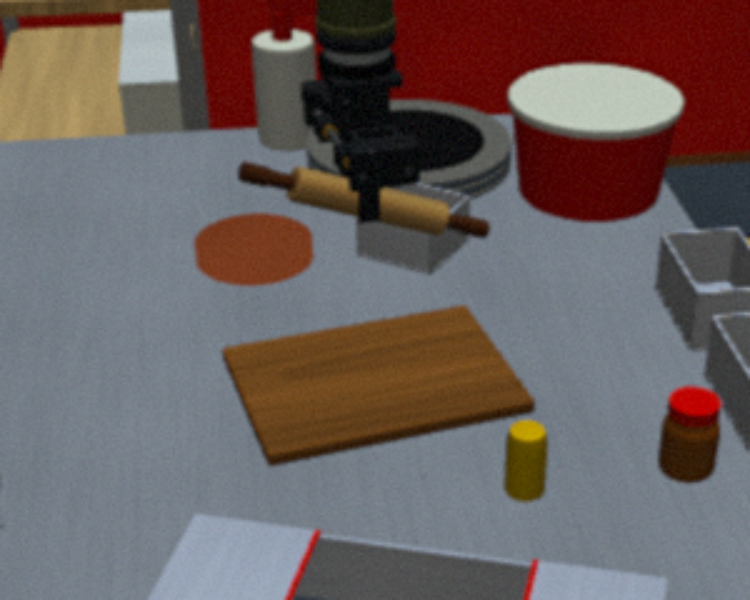

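>>> arm_command([
  [0.0,0.015,0,0,0],
  [0.0,0.03,0,0,0],
  [0.0,0.035,0,0,0],
  [0.0,0.025,0,0,0],
  [0.0,0.02,0,0,0],
  [0.0,0.015,0,0,0],
  [0.0,0.01,0,0,0],
  [0.0,0.01,0,0,0],
  [0.0,0.01,0,0,0],
  [0.0,0.01,0,0,0],
  [0.0,0.008,0,0,0],
  [0.0,0,0,0,0],
])

```text
clock: 16.27
tool_pos: [0.4896, 0.1981, 0.0085]
eef_rot: [-0.065, 0.704, 0.065, 0.704]
contact_force: [0.6, 0.1, -1.8]
opening: 0.403
```

>>> arm_command([
  [0.0,0.003,0,0,0],
  [0.0,0.003,0,0,0],
  [0.0,0.002,0,0,0],
  [0.0,0,0,0,0],
])

```text
clock: 16.77
tool_pos: [0.4895, 0.1981, 0.0009]
eef_rot: [-0.065, 0.704, 0.065, 0.704]
contact_force: [-1.7, -0.2, -0.0]
opening: 0.402
```

```bash
python3 -c "
from h import *
need([.490,.198,-.006],[-np.sin(.185),np.cos(.185),0])
p,d=r.snapshot('side');cv2.imwrite('pics/s11.png',cv2.resize(p[120:320,180:400,::-1],None,fx=3,fy=3))
"
```

```text
t 16.775 pos [0.4895 0.1981 0.0009] xdir [-0.  0. -1.] y [-0.182  0.983  0.   ] z [ 0.983  0.182 -0.   ]
shift tool [ 0.0069 -0.0001  0.0005] roll -0.002 q7 0.73 F [-1.7 -0.2 -0. ] op 35.4
```

View pics/s11.png

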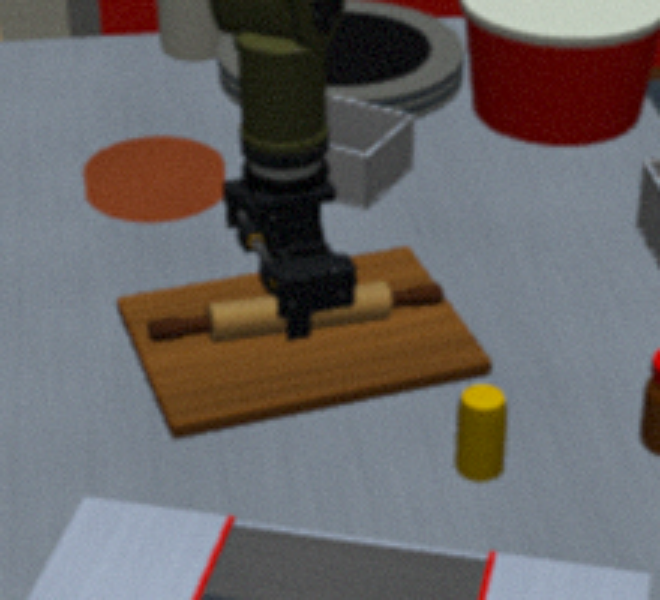

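>>> arm_command([
  [0.0,0.002,0,0,0],
  [0.0,0.002,0,0,0],
  [0.0,0.001,0,0,0],
  [0.0,0,0,0,0],
])

```text
clock: 17.32
tool_pos: [0.4895, 0.198, -0.0041]
eef_rot: [-0.065, 0.704, 0.065, 0.704]
contact_force: [-0.2, -0.2, -1.1]
opening: 0.405
```

>>> arm_command([
  [0.0,0.001,0,0,0],
  [0.0,0.001,0,0,0],
  [0.0,0,0,0,0],
  [0.0,0,0,0,0],
])

```text
clock: 17.82
tool_pos: [0.4897, 0.1981, -0.0048]
eef_rot: [-0.065, 0.704, 0.065, 0.704]
contact_force: [-1.9, -0.8, 11.5]
opening: 0.403
```

```bash
cat > pin.py <<'E'
from h import *
need([.502,.2,-.006],[-np.sin(.185),np.cos(.185),0])
import sys
n=sys.argv[1]
p,d=r.snapshot('side');cv2.imwrite(f'pics/s{n}.png',cv2.resize(p[120:320,180:400,::-1],None,fx=3,fy=3))
q,d2=r.snapshot('scene');cv2.imwrite(f'pics/sc{n}.png',q[:,:,::-1]);np.save(f'pics/s{n}.npy',d);np.save(f'pics/sc{n}.npy',d2)
s,tp,M=st()
for nm,im,D in [('side',p,d),('scene',q,d2)]:
    v,u=np.mgrid[:480,:640]; P=dep(nm,D,np.c_[u.ravel(),v.ravel()])
    L=(P-tp)@M  # tool coords
    ok=(abs(L[:,1])<.022)&(abs(L[:,2])<.16)&(L[:,0]<-.012)&(L[:,0]>-.085)&(D.ravel()>0)
    hs=cv2.cvtColor(im,cv2.COLOR_RGB2HSV).reshape(-1,3)
    ok&=(hs[:,1]>70)
    Q=L[ok]; 
    if len(Q)<20: continue
    print(nm,len(Q),'z ext',Q[:,2].min().round(3),Q[:,2].max().round(3))
    for lo in np.arange(-.15,.15,.02):
        k=(Q[:,2]>lo)&(Q[:,2]<=lo+.02)
        if k.sum()>4: print(' ',lo.round(2),k.sum(),'top',np.percentile(Q[k,0],10).round(4),'med',np.median(Q[k,0]).round(4))
E
python3 pin.py 12
```

```text
t 17.825 pos [ 0.4897  0.1981 -0.0048] xdir [ 0.001 -0.    -1.   ] y [-0.182  0.983 -0.   ] z [0.983 0.182 0.001]
shift tool [ 0.0012 -0.0003  0.0125] roll -0.002 q7 0.73 F [-1.9 -0.8 11.5] op 35.5
side 1243 z ext -0.138 0.159
  -0.15 37 top -0.0328 med -0.0239
  -0.13 106 top -0.0511 med -0.0365
  -0.11 97 top -0.05 med -0.027
  -0.09 117 top -0.0549 med -0.0398
  -0.07 118 top -0.0592 med -0.0474
  -0.05 117 top -0.0588 med -0.0464
  -0.03 102 top -0.0592 med -0.0455
  -0.01 14 top -0.0459 med -0.0267
  0.01 38 top -0.0444 med -0.0322
  0.03 56 top -0.0448 med -0.0279
  0.05 77 top -0.0577 med -0.0409
  0.07 107 top -0.0596 med -0.0483
  0.09 70 top -0.0522 med -0.0398
  0.11 89 top -0.0496 med -0.0266
  0.13 82 top -0.0507 med -0.026
scene 750 z ext -0.132 0.16
  -0.15 7 top -0.0271 med -0.022
  -0.13 57 top -0.05 med -0.0274
  -0.11 62 top -0.0487 med -0.0312
  -0.09 53 top -0.0505 med -0.0362
  -0.07 32 top -0.0589 med -0.0452
  0.01 54 top -0.0565 med -0.046
  0.03 79 top -0.0589 med -0.0479
  0.05 78 top -0.0594 med -0.049
  0.07 79 top -0.0576 med -0.0478
  0.09 75 top -0.0553 med -0.0386
  0.11 61 top -0.0504 med -0.0371
  0.13 75 top -0.049 med -0.0298
```

View pics/s12.png

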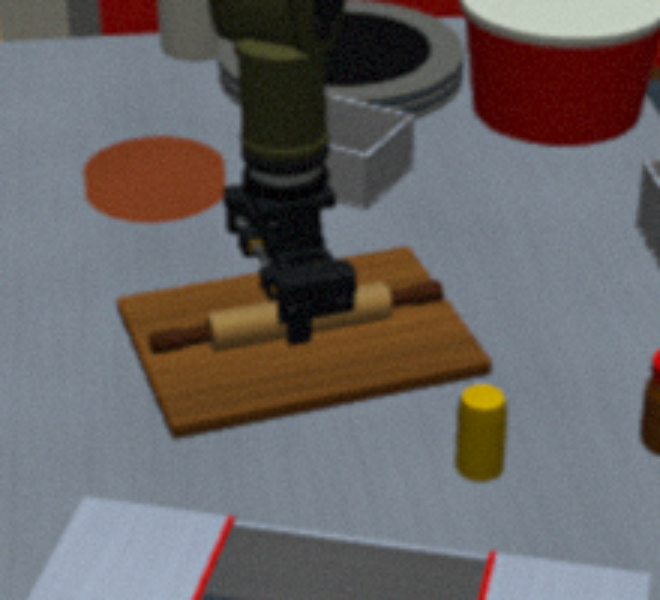

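>>> arm_command([
  [0.035,-0.001,0,0,0],
  [0.048,0,0,0,0],
  [0.048,0,0,0,0],
  [0.048,0,0,0.005,0],
  [0.048,0,0,0.004,0],
  [0.048,0,0,0,0],
  [0.0,0,0,0,0],
  [0.0,0,0,0,0],
  [0.0,0,0,0,0],
  [0.0,0,0,0,0],
], force=35)

```text
clock: 19.18
tool_pos: [0.4983, 0.1997, -0.005]
eef_rot: [-0.065, 0.704, 0.065, 0.704]
contact_force: [-0.0, 0.2, -0.5]
opening: 0.398
```

>>> arm_command([
  [0.0,-0.006,0,0,0],
  [0.0,-0.015,0,0,0],
  [0.0,-0.02,0,0,0],
  [0.0,-0.02,0,0,0],
  [0.0,-0.02,0,0,0],
  [0.0,-0.015,0,0,0],
  [0.0,-0.006,0,0,0],
  [0.0,0,0,0,0],
  [0.0,0,0,0,0],
  [0.0,0,0,0,0],
], force=40)

```text
clock: 20.42
tool_pos: [0.498, 0.1995, 0.0964]
eef_rot: [-0.065, 0.705, 0.065, 0.704]
contact_force: [0.3, -0.3, -1.9]
opening: 0.399
```

```bash
python3 pin.py 13
```

```text
t 20.425 pos [0.498  0.1995 0.0964] xdir [-0.001 -0.001 -1.   ] y [-0.182  0.983 -0.   ] z [ 0.983  0.182 -0.001]
shift tool [ 0.1024 -0.0002  0.0042] roll -0.002 q7 0.82 F [ 0.3 -0.3 -1.9] op 35.1
side 754 z ext -0.139 0.138
  -0.15 22 top -0.053 med -0.0468
  -0.13 46 top -0.0509 med -0.0465
  -0.11 34 top -0.0488 med -0.046
  -0.09 85 top -0.0587 med -0.0487
  -0.07 88 top -0.0589 med -0.0514
  -0.05 91 top -0.0592 med -0.0515
  -0.03 85 top -0.0597 med -0.0508
  -0.01 8 top -0.0555 med -0.0457
  0.01 34 top -0.05 med -0.0447
  0.03 43 top -0.0499 med -0.0432
  0.05 67 top -0.058 med -0.0471
  0.07 63 top -0.0585 med -0.0511
  0.09 33 top -0.0494 med -0.0456
  0.11 40 top -0.0514 med -0.0477
  0.13 15 top -0.0508 med -0.0452
scene 472 z ext -0.136 0.141
  -0.15 7 top -0.0473 med -0.0439
  -0.13 29 top -0.0512 med -0.0461
  -0.11 24 top -0.0515 med -0.0452
  -0.09 48 top -0.0581 med -0.0498
  -0.07 25 top -0.0587 med -0.0495
  0.01 48 top -0.0577 med -0.0495
  0.03 68 top -0.0597 med -0.0513
  0.05 66 top -0.0593 med -0.0514
  0.07 66 top -0.0584 med -0.0501
  0.09 33 top -0.0487 med -0.0447
  0.11 37 top -0.0503 med -0.0456
  0.13 21 top -0.0493 med -0.0447
```

View pics/s13.png

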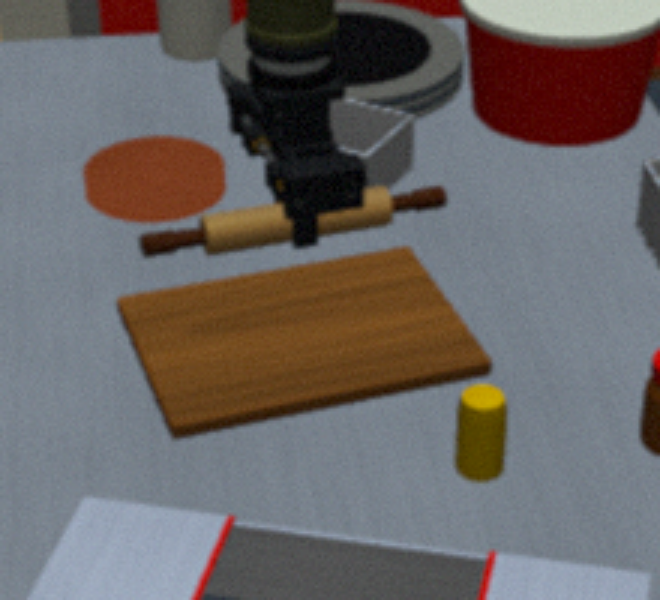

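View pics/sc13.png

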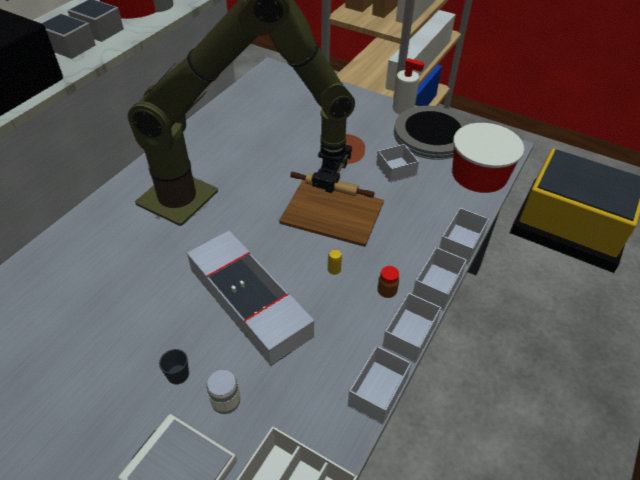

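```bash
python3 -c "
from h import *
print(abs(r.get_state()['qd']).max(), r.finish_job())"
```

```text
the job is handed in; nothing more can be done
0.0033652243915114326 None
```

The rolling pin is out of the well and held level and still above the dough board, and the job is handed in at about 20.5 s on the robot's clock. No verdict was reported.

- **Drawing it out:** I gripped the pin just off its middle, lifted it 13 mm and slid it about 55 mm under the far cover. I then raised it so the far cover's edge tilted it in the lightly closed pads. The near end rose to about 0.13 m while the far end, worked out from the tilt, was still in the well. After that I drew it out along its slope.
- **Levelling:** I pressed the pin flat on the board, which pushed with about 11.5 N. I then re-gripped it at its middle with 35 N, raised to 40 N for the lift.
- **Final position:** The pin's middle is about 4 mm from the board's centre. Its axis is about 12 cm above the board's top.
- **Final hold:** Both halves of the barrel are at the same height within about 1 mm. The ends are at ±139 mm from the fingers, the gripper opening is 35.1 mm and the joints are at rest.
- **Bystanders:** In the last side and scene views they all look unmoved. I judged this by eye and did not measure each one.

**First grasp failed:** At a measured tool height of 25 mm the fingers shut above the pin without moving it. The camera depth showed the real fingertips about 30 mm higher than the stated tool point. I went 31 mm lower on the second try, and the grip held.

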